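# Put three mixed-up spare parts back in their trays

## Robot

A 6-joint arm with a two-finger parallel gripper is mounted at the origin on the work surface. World frame = base frame: x ahead of the robot, y to its left, z up, the work surface at z = 0. Lengths are in m, angles in rad, forces in N, time in s.
With the tool pointing down it reaches from about 0.325 to 1 m from the base axis. Payload 5.1 kg.
Tool frame: the origin (TCP) lies on the centre line of the jaws, within the pads' length; the fingertips stand 11 mm ahead of it and the grasp point (between the pads) lies 8 mm behind it; z points along the fingers, y is the direction in which the jaws open and shut (so a half turn about z gives the same grasp; the last joint's range is limited). The gripper opens to 85 mm and grips with 20 to 120 N. Pads are 22 mm wide; open, the fingers measure 114 mm over their backs; the gripper's body (76 mm by 85 mm) begins 54 mm behind the grasp point. The pads swing forward as they close: fully open they stand 13 mm farther back than shut.
Start: joints at [-1.402, 0.124, 1.65, -0, 1.367, -0.083], TCP at [0.162, -0.629, 0.204] pointing down, gripper open.
Joint ranges: [-2.61, 2.61], [-1.02, 2.33], [0.03, 2.71], [-1.35, 4.49], [0.32, 2.68], [-2.91, 2.91]. Speed limits (rad/s): [2.57, 2.57, 3.14, 3.14, 3.14, 3.14].

## Interface

Orientations are given as a unit quaternion [w, x, y, z].
In Python, from plant import ctrl, camera, get_calibration, spotter gives the robot as it stands.
- The arm moves only by the shell command python3 -m inch 'ROWS'. ROWS is JSON, a list of rows, each a list of 3 entries, a list of its own where there are three numbers: the shift along the world's x, y, z in mm, then the turn, a rotation vector about the world's x, y, z in degrees, then the opening, from -1 (shut) to 1 (fully open), so that 0 is half open. A call has 1 to 20 rows; each row shifts and turns the commanded pose from where the row before left it; what a row does not reach is not made up. A row lasts 1/12 s, in which the tool goes at most 41.7 mm and 7.16 degrees, less where a joint would pass 70% of its speed; a pose out of reach is approached as far as the arm can. A call with a gripper value outside its range is refused whole. The fingers move at their own pace and stop on an object; the grip force is fixed at half the most. Time passes only in rows, so rows that do not move let the fingers close. It gives the time, the measured TCP pose, the force and the opening at its end, in the units of the state.
- ctrl.read_state(): the state, without advancing time (a new reading comes with each control period).
- camera(name): name is "scene" or "top" or "wrist"; returns the picture (400x640x3 uint8, red, green, blue); there is no depth.
- get_calibration(name): a dict with "vfov" (degrees; the focal length in pixels is half the picture's height over the tangent of half this angle, whatever the lens; pixels are square), "cx", "cy" (the principal point, pixels), "xyz" and "rotation" of the camera in the world. Camera axes: x right, y down, z forward; pixel columns grow to the right and rows downward; lengths in m; the calibration is good to about 2 mm. A picture is of the moment at which its call begins: read the wrist's pose just before it. get_calibration takes no time and is no camera call; for the wrist camera it gives the pose at the moment of the call.
- ctrl.close_job(): hands the job in, once; it reports no verdict.
Trained networks look in the newest picture that a camera, given by its name, has taken for a name from the list of things; names that differ only in an ending like _2 or _b are one class to them, and where a whole thing is asked for, a point or a joint stands for the part that bears it (a point fixed in the world has none). Each returns a list of dicts, best first, with "p" (0 to 1); they miss things now and then, are a little off and sometimes report something else, mostly with a low value. They report only what shows in the picture. A call takes as long as a camera call. They do not tell look-alikes from the thing itself.
- spotter.recognise(label, camera): "rect" ([left, top, width, height] in pixels, round what is visible of it).
- spotter.trace(label, camera): "region" (400x640 bool, what is visible of it) and "rect" ([left, top, width, height] in pixels, round what is visible of it).
- spotter.spot_point(label, camera): "location" ([column, row] in pixels: a listed point, or the origin of a listed thing).
The state is a dict: "time_s": time; "qpos": joint angles; "qd": joint speeds; "joint_efforts": joint torques, N m; "position": TCP position; "tcp_rot": TCP orientation; "force": force on the tool from outside, world axes, zero at the start; "ft_torque": the same for the moment, N m; "finger_gap": finger opening in m.
Only numpy, scipy, OpenCV 4.12 (cv2) and the standard library are available. Lean on these libraries where they do the work, as an engineer would, in place of code of your own. Each camera call takes 0.05 s, during which the arm holds its last target. There are 200 camera calls.

## Task

The bearing, the thermostat housing and the engine mount each lie in another one's tray. Using the empty black mat to park one part on the way, put each part upright in the middle of the tray whose picture card shows it, so that the mat is empty again. Set the parts down rather than dropping them, and leave the oil filter, the carton and the wrench where they are.

Things in the scene. Friction and masses are not known exactly. Their poses are not given: they have to be found in the camera images.
- bearing: wheel bearing: plain steel ring with a black seal line on its face, outer diameter 60 mm, bore 30 mm, height 40 mm, 0.4 to 0.65 kg. Grip it across the outside (60 mm wide). Origin: centre of underside, z up. Starts upright in a wrong tray, turned any way.
- housing: aluminium thermostat housing: square flange 60 x 60 x 8 mm at the bottom with four bolt holes, on it a round open neck, outer diameter 40 mm, up to 50 mm above the underside, 0.2 to 0.33 kg. Grip it by the neck, fingertips above the flange. Origin: centre of underside, z up. Starts upright in a wrong tray, turned any way.
- mount: engine mount: oblong steel foot plate 104 x 36 x 8 mm (long along x), two bolt holes, and on its middle a black rubber cylinder, diameter 44 mm, to 46 mm above the underside, with a small steel insert on top, to 48 mm; 0.26 to 0.46 kg. Grip it by the cylinder, fingertips above the plate. Origin: centre of underside, z up. Starts upright in a wrong tray, turned any way.
- tray_bearing: fixed blue tray, open on top, outside 136 x 136 x 15 mm, walls 5 mm, floor surface 5 mm above the origin. Origin: centre of the tray's underside; x points to its flat white card (78 x 136 mm, 3 mm thick, centre 108 mm along +x), with a life-size dark picture: the bearing, a round disc of 60 mm with a round white hole of 30 mm.
- tray_housing: fixed blue tray, open on top, outside 136 x 136 x 15 mm, walls 5 mm, floor surface 5 mm above the origin. Origin: centre of the tray's underside; x points to its flat white card (78 x 136 mm, 3 mm thick, centre 108 mm along +x), with a life-size dark picture: the housing, a square of 60 mm with a round white hole in the middle and four small ones in the corners.
- tray_mount: fixed blue tray, open on top, outside 136 x 136 x 15 mm, walls 5 mm, floor surface 5 mm above the origin. Origin: centre of the tray's underside; x points to its flat white card (78 x 136 mm, 3 mm thick, centre 108 mm along +x), with a life-size dark picture: the mount, a round-ended bar 104 mm long across the card, 44 mm wide in the middle, a small white hole near each end.
- mat: square black rubber mat, 136 x 136 x 4 mm, fixed on the counter, empty at the start: the free spot. Origin: centre of its underside, on the counter; its top is 4 mm higher.
- oil_filter: bystander: white upright canister oil filter, diameter 72 mm, 85 mm tall, loose. Origin: centre of its underside.
- carton: bystander: closed cardboard carton with a white paper band, 90 x 130 x 55 mm, loose. Origin: centre of its underside.
- wrench: bystander: steel open-ended wrench lying loose on the counter on the robot's side of the trays, under 15 mm high, about 180 mm long along its x. Origin: under its middle.
Not all that is in view belongs to the job. What is shaped like the housing but blue is not meant.

How it is judged:
On the way:
1. one of the three parts stands released on the black mat, its centre within 45 mm of the mat's centre (((horizontal distance between bearing and mat below 0.045 m and z of bearing in the frame of mat below 0.012 m and angle between bearing's own z axis and vertical below 0.15 rad and linear speed of bearing below 0.03 m/s and angular speed of bearing below 0.3 rad/s and contact force between bearing and the fingers below 0.1 N) or (horizontal distance between housing and mat below 0.045 m and z of housing in the frame of mat below 0.012 m and angle between housing's own z axis and vertical below 0.15 rad and linear speed of housing below 0.03 m/s and angular speed of housing below 0.3 rad/s and contact force between housing and the fingers below 0.1 N) or (horizontal distance between mount and mat below 0.045 m and z of mount in the frame of mat below 0.012 m and angle between mount's own z axis and vertical below 0.15 rad and linear speed of mount below 0.03 m/s and angular speed of mount below 0.3 rad/s and contact force between mount and the fingers below 0.1 N))), for 0.2 s.
At the end, for the whole second after the job is handed in: Each part stands upright (within 0.15 rad) on the floor of the tray whose card shows it, its centre within 15 mm of the tray's centre, released and at rest (horizontal distance between bearing and tray_bearing below 0.015 m and z of bearing in the frame of tray_bearing below 0.012 m and angle between each of bearing, housing, mount's own z axis and vertical below 0.15 rad and linear speed of each of bearing, housing, mount below 0.03 m/s and angular speed of each of bearing, housing, mount below 0.3 rad/s and contact force between each of bearing, housing, mount and the fingers below 0.1 N and horizontal distance between housing and tray_housing below 0.015 m and z of housing in the frame of tray_housing below 0.012 m and horizontal distance between mount and tray_mount below 0.015 m and z of mount in the frame of tray_mount below 0.012 m); the robot touches nothing.
It fails at once if a bystander (oil filter, carton, wrench) is moved by more than 25 mm (distance of any of oil_filter, carton, wrench from where it was at the start of the episode above 0.025 m).
It fails at once if a part is dropped: it moves faster than 0.7 m/s while the fingers do not touch it (a fall of about 25 mm) ((linear speed of bearing above 0.7 m/s and contact force between bearing and the fingers below 0.01 N) or (linear speed of housing above 0.7 m/s and contact force between housing and the fingers below 0.01 N) or (linear speed of mount above 0.7 m/s and contact force between mount and the fingers below 0.01 N)).
It also fails if it takes over 128 s, if anything falls off the work surface, if the arm or the gripper's body presses on something with over 40 N, if the wrist force passes 120 N, or if a joint passes its speed limit or range.

## Working session

There is one attempt and no reset: what is moved stays moved. The work goes in short steps, Python scripts to look and compute and a shell command to move; the robot and the scene stay as the last step left them, time stands still between calls to the robot, and variables do not carry over. Pictures are saved under pics/ and viewed, about 12 in all and at most 16, crops included, and the job is handed in when it is done.

```bash
ls; mkdir -p pics; cat > h.py <<'E'
import numpy as np, cv2
from plant import ctrl, camera, get_calibration, spotter
def ray(cal,u,v):
    f=200/np.tan(np.radians(cal["vfov"])/2)
    R=np.array(cal["rotation"]).reshape(3,3)
    return np.array(cal["xyz"]),R@np.array([(u-cal["cx"])/f,(v-cal["cy"])/f,1])
def ground(cal,u,v,z):
    o,d=ray(cal,u,v); return (o+d*(z-o[2])/d[2])[:2]
def proj(cal,p):
    f=200/np.tan(np.radians(cal["vfov"])/2)
    R=np.array(cal["rotation"]).reshape(3,3); c=R.T@(np.array(p)-np.array(cal["xyz"]))
    return np.array([f*c[0]/c[2]+cal["cx"],f*c[1]/c[2]+cal["cy"]])
def save(img,name): cv2.imwrite("pics/"+name,img[:,:,::-1])
E
python3 - <<'E'
from h import *
for n in ("top","scene"):
    c=get_calibration(n); print(n,c); i=camera(n); save(i,n+"1.png")
    if n=="top":
        for l in ["bearing","housing","mount","tray_bearing","tray_housing","tray_mount","mat","oil_filter","carton","wrench"]:
            for r in spotter.spot_point(l,n)[:4]:
                print(l,round(r["p"],2),np.round(r["location"]),np.round(ground(c,*r["location"],0.005),3))
E
```

```text
pics
top {'vfov': 45.69696426399174, 'cx': 325.61073924190686, 'cy': 187.337321190547, 'xyz': array([0.4751353 , 0.08882922, 1.50572312]), 'rotation': array([-0.01509553,  0.71167878, -0.70181412,  0.02724674])}Traceback (most recent call last):
  File "<stdin>", line 7, in <module>
  File "h.py", line 8, in ground
    o,d=ray(cal,u,v); return (o+d*(z-o[2])/d[2])[:2]
        ~~~^^^^^^^^^
  File "h.py", line 5, in ray
    R=np.array(cal["rotation"]).reshape(3,3)
ValueError: cannot reshape array of size 4 into shape (3,3)
```

Rotation is a quaternion [w,x,y,z].

```bash
sed -i 's/R=np.array(cal\["rotation"\]).reshape(3,3)/R=Rm(cal["rotation"])/; 1a from scipy.spatial.transform import Rotation\ndef Rm(q): return Rotation.from_quat(np.roll(q,-1)).as_matrix()' h.py
python3 - <<'E'
from h import *
for n in ("top","scene"):
    c=get_calibration(n); i=camera(n); save(i,n+"1.png")
    if n=="top":
        for l in ["bearing","housing","mount","tray_bearing","tray_housing","tray_mount","mat","oil_filter","carton","wrench"]:
            for r in spotter.spot_point(l,n)[:4]:
                print(l,round(r["p"],2),np.round(r["location"]),np.round(ground(c,*r["location"],0.005),3))
print(c)
E
```

```text
bearing 0.68 [306. 195.] [0.541 0.124]
housing 0.63 [224. 218.] [0.466 0.382]
housing 0.55 [173. 213.] [0.479 0.543]
mount 0.6 [469. 208.] [ 0.506 -0.392]
tray_bearing 0.67 [468. 208.] [ 0.506 -0.391]
tray_mount 0.64 [221. 217.] [0.466 0.391]
mat 0.85 [384. 186.] [ 0.573 -0.122]
oil_filter 0.89 [404. 254.] [ 0.36  -0.187]
carton 0.56 [317. 115.] [0.797 0.094]
wrench 0.89 [338. 246.] [0.38  0.022]
wrench 0.34 [317. 117.] [0.79  0.093]
{'vfov': 46.7823234987559, 'cx': 315.19607709070203, 'cy': 199.25754268805414, 'xyz': array([ 1.74982275, -0.10826275,  0.98831549]), 'rotation': array([-0.33490672,  0.67583958,  0.59412698, -0.27944852])}
```

View pics/top1.png

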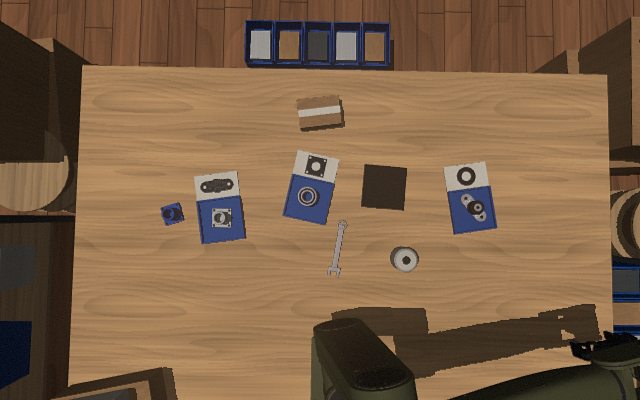

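View pics/scene1.png

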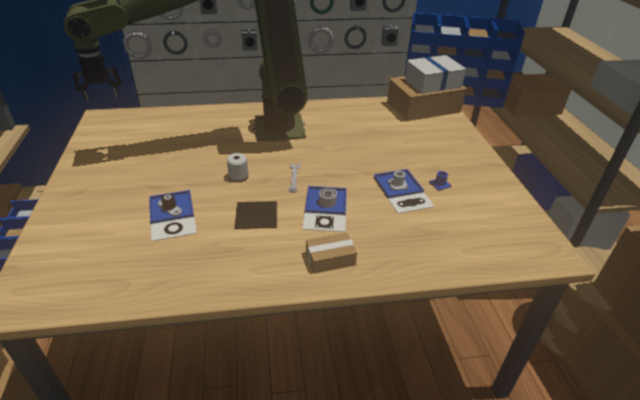

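The top picture shows:
- Tray with the bearing card (466,177), tray centre (470,210), holding the mount.
- Tray with the housing card (316,166), tray centre (308,198), holding the bearing.
- Tray with the mount card (217,185), tray centre (221,220), holding the housing.
- Mat at (384,187), oil filter (404,259), wrench (338,248), carton (320,113).

Possible mix-ups: the housing at (222,218), which is aluminium and the right one, or the blue look-alike at (172,214), a decoy. There is only one mount (474,208) and one bearing (307,197). The dark pictures on the cards could also be mistaken for parts.

The parts have to move in this order: mount → mat, bearing → tray_bearing, housing → tray_housing, mount → tray_mount.

```bash
python3 - <<'E'
from h import *
c=get_calibration("top"); i=camera("top")
s=ctrl.read_state(); print(s["time_s"],s["position"],s["tcp_rot"],s["finger_gap"]); print(Rm(s["tcp_rot"]).round(2).tolist())
hsv=cv2.cvtColor(i,cv2.COLOR_RGB2HSV)
def rect(mask,name,z):
    n,l,st,ce=cv2.connectedComponentsWithStats(mask.astype(np.uint8))
    k=1+np.argmax(st[1:,4]); pts=np.argwhere(l==k)[:,::-1]
    w=np.array([ground(c,u,v,z) for u,v in pts],np.float32)*1000
    print(name,[np.round(x,1) for x in cv2.minAreaRect(w)])
blue=(hsv[...,0]>105)&(hsv[...,0]<130)&(hsv[...,1]>120)&(hsv[...,2]>60)
dark=(hsv[...,2]<70)
for n,(u,v),m,z in [("t_bearing",(470,210),blue,.015),("t_housing",(308,198),blue,.015),("t_mount",(221,220),blue,.015),("mat",(384,187),dark,.004)]:
    w=np.zeros_like(m); w[v-32:v+32,u-32:u+32]=1
    rect(m&w,n,z)
crop=np.hstack([cv2.resize(i[v-40:v+40,u-33:u+33],None,fx=4,fy=4,interpolation=cv2.INTER_CUBIC) for u,v in [(470,200),(310,190),(212,208)]])
save(crop,"crop1.png")
E
```

```text
0.8 [ 0.16191479 -0.62952281  0.20416295] [3.90459548e-05 9.92085019e-01 1.25567961e-01 1.12998967e-05] 0.08531365842980222
[[0.97, 0.25, 0.0], [0.25, -0.97, -0.0], [0.0, 0.0, -1.0]]
t_bearing [array([ 501.9, -399.7]), array([132.5, 134.4]), np.float64(8.9)]
t_housing [array([527.2, 116. ]), array([126.9, 131.8]), np.float64(78.0)]
t_mount [array([460.4, 391. ]), array([133.3, 130.4]), np.float64(9.0)]
mat [array([ 570.5, -121.4]), array([135.3, 133.8]), np.float64(85.6)]
```

View pics/crop1.png

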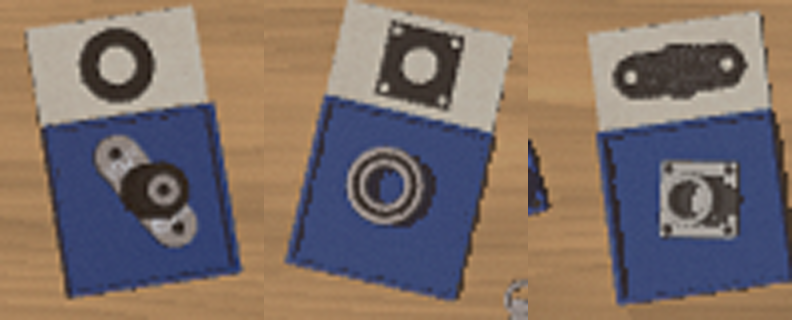

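The crops confirm each tray's card and part: left is the bearing card with the mount, middle the housing card with the bearing, right the mount card with the aluminium housing. First I'll move above the mount.

```bash
python3 -m inch '[[[31,20,0],[0,0,6.5],1],[[31,20,0],[0,0,6.5],1],[[31,20,0],[0,0,6.5],1],[[31,20,0],[0,0,6.5],1],[[31,20,0],[0,0,0],1],[[31,20,0],[0,0,0],1],[[31,20,0],[0,0,0],1],[[31,20,0],[0,0,0],1],[[31,20,0],[0,0,0],1],[[31,20,0],[0,0,0],1],[[31,20,0],[0,0,0],1],[[3,7,0],[0,0,0],1],[[0,0,0],[0,0,0],1]]'
cat > look.py <<'E'
from h import *
import sys
name,lab=sys.argv[1],sys.argv[2:]
c=get_calibration("wrist"); i=camera("wrist"); save(i,name)
s=ctrl.read_state(); print(s["time_s"],np.round(s["position"],4),Rm(s["tcp_rot"])[:,1].round(2),"gap",round(s["finger_gap"],4),"cam",np.round(c["xyz"],3))
Z=dict(bearing=.005,housing=.005,mount=.005,mat=.004); 
for l in lab:
    for r in spotter.spot_point(l,"wrist")[:2]:
        print(l,round(r["p"],2),np.round(r["location"]),np.round(ground(c,*r["location"],Z.get(l,0)),4))
E
python3 look.py w1.png mount tray_bearing
```

```text
time_s: 1.88
position: [0.5074, -0.4005, 0.2039]
tcp_rot: [-0.0, 0.938, 0.347, -0.0]
force: [-0.2, 0.4, 0.1]
finger_gap: 0.0852
1.9333 [ 0.5063 -0.4018  0.204 ] [ 0.65 -0.76 -0.  ] gap 0.0852 cam [ 0.567 -0.349  0.373]
mount 0.86 [321. 174.] [ 0.5075 -0.4016]
tray_bearing 0.58 [317. 171.] [ 0.5063 -0.3967]
```

View pics/w1.png

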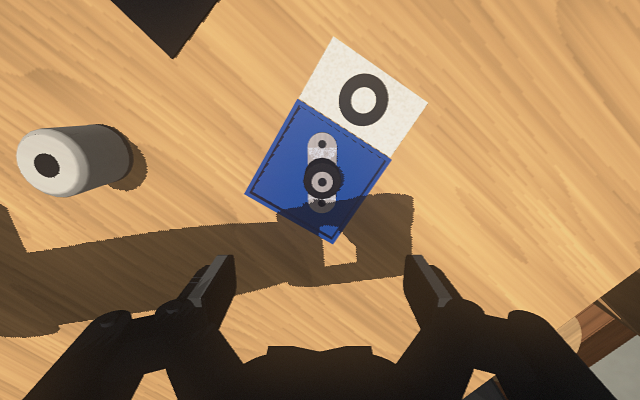

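The wrist view shows the mount at (321,174), with its plate square to the jaws, in the bearing-card tray. The spotter puts the TCP within 1 mm of it, so I'll descend and grip.

```bash
python3 - <<'E'
from h import *
c=get_calibration("wrist")
p=np.array([ground(c,u,v,.015) for u,v in [(298,100),(391,157),(333,243),(245,194)]]); print(p.round(3),p.mean(0).round(4),np.linalg.norm(p-np.roll(p,1,0),axis=1).round(3))
print(ground(c,322,182,.053), ground(c,322,143,.013),ground(c,322,203,.013))
E
python3 -m inch '[[[1,0,-40],[0,0,0],1],[[0,0,-40],[0,0,0],1],[[0,0,-40],[0,0,0],1],[[0,0,-30],[0,0,0],1],[[0,0,-10],[0,0,0],1],[[0,0,-8],[0,0,0],1],[[0,0,0],[0,0,0],1],[[0,0,0],[0,0,0],-1],[[0,0,0],[0,0,0],-1],[[0,0,0],[0,0,0],-1],[[0,0,0],[0,0,0],-1],[[0,0,0],[0,0,0],-1],[[0,0,0],[0,0,0],-1],[[0,0,0],[0,0,0],-1],[[0,0,0],[0,0,0],-1]]'
```

```text
[[ 0.556 -0.326]
 [ 0.579 -0.455]
 [ 0.444 -0.478]
 [ 0.423 -0.346]] [ 0.5006 -0.4013] [0.134 0.131 0.136 0.133]
[ 0.50636388 -0.40482626] [ 0.53633245 -0.3796083 ] [ 0.4776795  -0.42979018]
time_s: 3.28
position: [0.5069, -0.4024, 0.0362]
tcp_rot: [0.0, 0.938, 0.346, 0.0]
force: [-0.6, 0.3, -0.2]
finger_gap: -0.0003
```

The gap reads zero, so there's no grip. I'll look before doing anything else.

```bash
python3 look.py w2.png mount
```

```text
3.3333 [ 0.5069 -0.4024  0.0361] [ 0.65 -0.76 -0.  ] gap -0.0 cam [ 0.566 -0.351  0.205]
mount 0.59 [319. 215.] [ 0.5098 -0.3988]
```

View pics/w2.png

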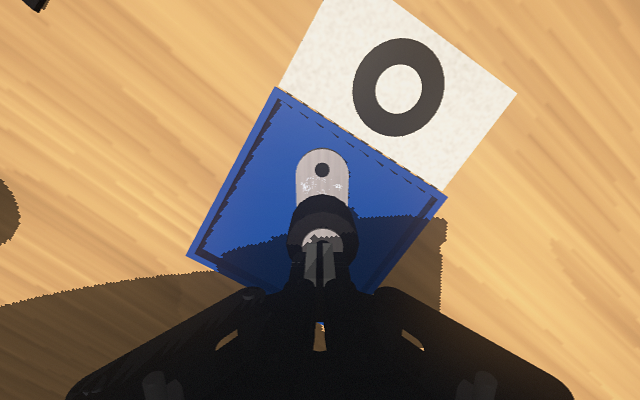

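```bash
python3 - <<'E'
from h import *
c=get_calibration("wrist"); print(c)
s=ctrl.read_state(); print(s["position"],s["force"])
x,y,_=s["position"]
for z in (.013,.025,.036,.053,.07,.09,.11): print(z,proj(c,[x,y,z]).round(0))
print("insert if at z.053, pix(322,237):",ground(c,322,237,.053),"plate hole (322,170)",ground(c,322,170,.013))
i=camera("top"); save(cv2.resize(i[150:270,410:530],None,fx=5,fy=5,interpolation=cv2.INTER_CUBIC),"t2.png")
E
```

```text
{'vfov': 69.13736023701479, 'cx': 319.2362736062884, 'cy': 201.48878178865402, 'xyz': array([ 0.56642834, -0.3507891 ,  0.20507736]), 'rotation': array([ 0.1392321 ,  0.8971485 , -0.4141544 , -0.06492391])}
[ 0.50689253 -0.40241891  0.03603521] [-0.90705302 -0.50780044 -0.24939676]
0.013 [321. 225.]
0.025 [321. 232.]
0.036 [321. 239.]
0.053 [321. 251.]
0.07 [321. 266.]
0.09 [321. 289.]
0.11 [321. 319.]
insert if at z.053, pix(322,237): [ 0.51421999 -0.39711416] plate hole (322,170) [ 0.53778696 -0.37733423]
```

```bash
python3 - <<'E'
from h import *
i=camera("scene"); save(cv2.resize(i[110:260,70:270],None,fx=4,fy=4,interpolation=cv2.INTER_CUBIC),"s2.png")
E
```

```text
(no output)
```

View pics/s2.png

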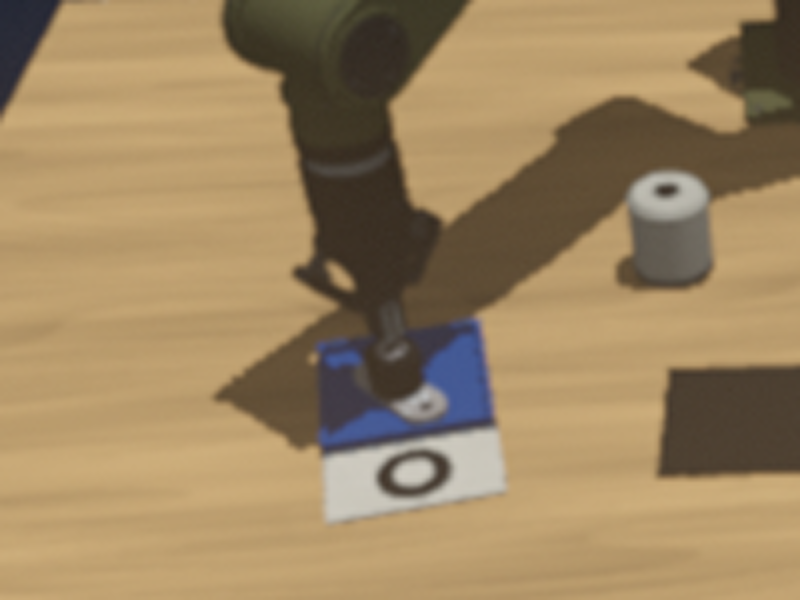

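```bash
python3 - <<'E'
from h import *
c=get_calibration("wrist"); s=ctrl.read_state(); o,d=ray(c,320,255)
print("open tip rel TCP:",(o+d*.142-s["position"]).round(4)); 
# closed tip, near edge 11mm toward camera
t=s["position"]; h=np.array([c["xyz"][0]-t[0],c["xyz"][1]-t[1]]); h/=np.linalg.norm(h)
for w in (0,.011):
  for z in (.04,.045,.05,.055,.06): print(w,z,proj(c,[t[0]+h[0]*w,t[1]+h[1]*w,z]).round(0))
i=camera("wrist"); save(cv2.resize(i[180:310,230:410],None,fx=4,fy=4,interpolation=cv2.INTER_CUBIC),"w3.png")
E
```

```text
open tip rel TCP: [0.0079 0.0073 0.0417]
0 0.04 [321. 241.]
0 0.045 [321. 245.]
0 0.05 [321. 249.]
0 0.055 [321. 253.]
0 0.06 [321. 257.]
0.011 0.04 [321. 225.]
0.011 0.045 [321. 228.]
0.011 0.05 [321. 232.]
0.011 0.055 [321. 235.]
0.011 0.06 [321. 239.]
```

View pics/w3.png

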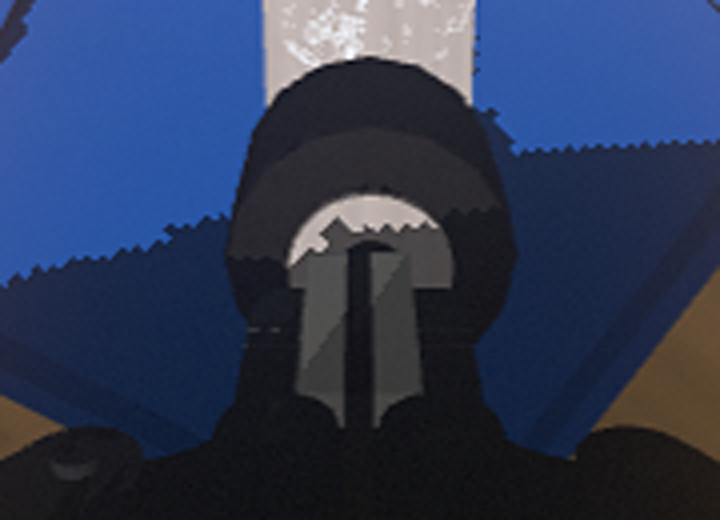

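The close crop shows the shut fingertips at (320,242) hovering over the insert. The mount is undisturbed. Triangulating from pad spacing and width, the real tips sit about 28 mm above the reported TCP when shut and 41 mm above when open. The description puts them 11 mm ahead of it. The measurement shows the fingers closed about 10 mm above the part, so I'll open, descend further in steps, and trust what I see.

```bash
python3 -m inch '[[[0,0,0],[0,0,0],1],[[0,0,0],[0,0,0],1],[[0,0,0],[0,0,0],1],[[0,0,0],[0,0,0],1],[[0,0,0],[0,0,0],1],[[0,0,0],[0,0,0],1],[[0,0,0],[0,0,0],1],[[0,0,0],[0,0,0],1],[[0,0,-10],[0,0,0],1],[[0,0,-10],[0,0,0],1],[[0,0,-10],[0,0,0],1],[[0,0,-5],[0,0,0],1],[[0,0,0],[0,0,0],1],[[0,0,0],[0,0,0],1]]'
python3 look.py w4.png mount
```

```text
time_s: 4.7
position: [0.5064, -0.402, -0.0]
tcp_rot: [-0.001, 0.938, 0.346, -0.0]
force: [0.3, -0.1, -0.8]
finger_gap: 0.085
4.75 [ 0.5069 -0.4025  0.0008] [ 0.65 -0.76 -0.  ] gap 0.0856 cam [ 0.566 -0.351  0.169]
mount 0.64 [324. 241.] [ 0.5086 -0.4031]
```

View pics/w4.png

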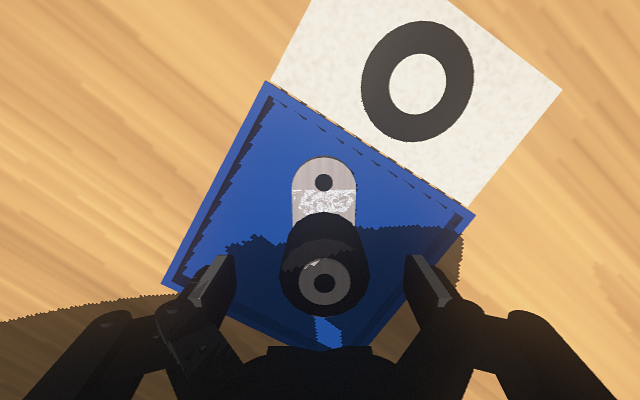

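The open tips straddle the cylinder, with the jaw centre at column 320 and the part at 324. I'll go down another 12 mm and close.

```bash
python3 -m inch '[[[0,0,-7],[0,0,0],1],[[0,0,-5],[0,0,0],1],[[0,0,0],[0,0,0],1],[[0,0,0],[0,0,0],-1],[[0,0,0],[0,0,0],-1],[[0,0,0],[0,0,0],-1],[[0,0,0],[0,0,0],-1],[[0,0,0],[0,0,0],-1],[[0,0,0],[0,0,0],-1],[[0,0,0],[0,0,0],-1],[[0,0,0],[0,0,0],-1]]'
```

```text
time_s: 5.72
position: [0.5074, -0.403, -0.0101]
tcp_rot: [0.001, 0.938, 0.345, 0.0]
force: [-0.2, 0.1, 2.8]
finger_gap: 0.0426
```

Gripped (gap 42.6 mm). Next: lift and go above the mat.

```bash
python3 -m inch '[[[0,0,-0],[0,0,0],-1],[[0,0,15],[0,0,0],-1],[[0,0,30],[0,0,0],-1],[[0,0,35],[0,0,0],-1],[[0,0,35],[0,0,0],-1],[[0,0,15],[0,0,0],-1],[[8,35,0],[0,0,0],-1],[[8,35,0],[0,0,0],-1],[[8,35,0],[0,0,0],-1],[[8,35,0],[0,0,0],-1],[[8,35,0],[0,0,0],-1],[[8,35,0],[0,0,0],-1],[[8,35,0],[0,0,0],-1],[[8,35,0],[0,0,0],-1],[[0,0,0],[0,0,0],-1],[[0,0,0],[0,0,0],-1]]'
python3 look.py w5.png mount mat
```

```text
time_s: 7.05
position: [0.57, -0.1204, 0.1178]
tcp_rot: [-0.001, 0.938, 0.347, -0.001]
force: [0.3, -0.4, -3.1]
finger_gap: 0.0422
7.1 [ 0.57   -0.1218  0.118 ] [ 0.65 -0.76 -0.  ] gap 0.0424 cam [ 0.63  -0.069  0.287]
mount 0.96 [319. 248.] [ 0.5205 -0.1604]
```

View pics/w5.png

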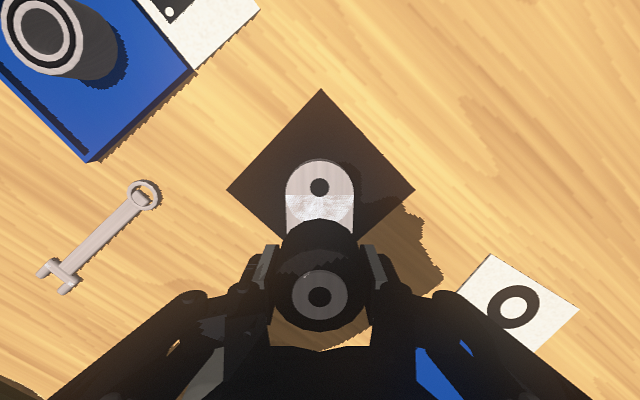

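The mount is held upright and centred over the mat at (320,175). Lowering it now.

```bash
python3 -m inch '[[[0,0,-35],[0,0,0],-1],[[0,0,-35],[0,0,0],-1],[[0,0,-30],[0,0,0],-1],[[0,0,-15],[0,0,0],-1],[[0,0,-6],[0,0,0],-1],[[0,0,-4],[0,0,0],-1],[[0,0,-3],[0,0,0],-1],[[0,0,0],[0,0,0],-1],[[0,0,0],[0,0,0],-1]]'
```

```text
time_s: 7.95
position: [0.5721, -0.1232, -0.0073]
tcp_rot: [0.001, 0.938, 0.345, 0.001]
force: [-0.1, 0.3, -2.3]
finger_gap: 0.0428
```

```bash
python3 -m inch '[[[0,0,-1],[0,0,0],-1],[[0,0,-1],[0,0,0],-1],[[0,0,0],[0,0,0],-1],[[0,0,0],[0,0,0],-1]]'
```

```text
time_s: 8.28
position: [0.5711, -0.1225, -0.0106]
tcp_rot: [0.0, 0.938, 0.346, 0.0]
force: [0.1, 0.2, -3.1]
finger_gap: 0.0428
```

```bash
python3 -m inch '[[[0,0,-1],[0,0,0],-1],[[0,0,0],[0,0,0],-1],[[0,0,0],[0,0,0],-1]]'; python3 -m inch '[[[0,0,-1],[0,0,0],-1],[[0,0,0],[0,0,0],-1],[[0,0,0],[0,0,0],-1]]'
```

```text
time_s: 8.53
position: [0.5712, -0.1225, -0.0111]
tcp_rot: [0.0, 0.938, 0.346, 0.0]
force: [-2.7, 0.6, 3.6]
finger_gap: 0.0428
time_s: 8.78
position: [0.5712, -0.1225, -0.0112]
tcp_rot: [-0.0, 0.938, 0.346, -0.0]
force: [-5.4, 1.6, 10.2]
finger_gap: 0.0432
```

Contact. I'll release, rise and go above the bearing.

```bash
python3 -m inch '[[[0,0,0],[0,0,0],1],[[0,0,0],[0,0,0],1],[[0,0,0],[0,0,0],1],[[0,0,0],[0,0,0],1],[[0,0,0],[0,0,0],1],[[0,0,0],[0,0,0],1],[[0,0,20],[0,0,0],1],[[0,0,40],[0,0,0],1],[[0,0,40],[0,0,0],1],[[0,0,40],[0,0,0],1],[[-6,34,0],[0,0,0],1],[[-6,34,0],[0,0,0],1],[[-6,34,0],[0,0,0],1],[[-6,34,0],[0,0,0],1],[[-6,34,0],[0,0,0],1],[[-6,34,0],[0,0,0],1],[[-6,34,0],[0,0,0],1],[[0,0,0],[0,0,0],1],[[0,0,0],[0,0,0],1]]'
python3 look.py w6.png bearing tray_housing
```

```text
time_s: 10.37
position: [0.5285, 0.1169, 0.1271]
tcp_rot: [0.0, 0.938, 0.347, -0.0]
force: [0.6, -0.4, -0.4]
finger_gap: 0.0852
10.4167 [0.5288 0.1158 0.127 ] [ 0.65 -0.76  0.  ] gap 0.0849 cam [0.588 0.169 0.296]
bearing 0.71 [319. 179.] [0.5353 0.1246]
tray_housing 0.97 [318. 186.] [0.5282 0.1198]
```

View pics/w6.png

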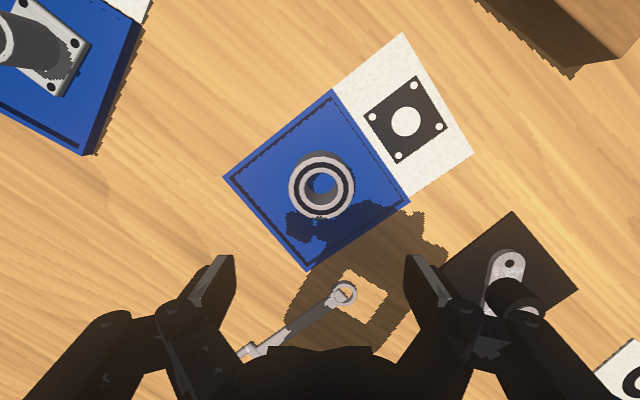

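The mount stands upright on the mat at (505,285). The bearing's ring is centred at about (322,187), inside the housing-card tray with corners (332,90), (410,201), (307,271), (223,177).

```bash
python3 - <<'E'
from h import *
c=get_calibration("wrist")
p=np.array([ground(c,u,v,.015) for u,v in [(332,90),(410,201),(307,271),(223,177)]]); print(p.mean(0).round(4),np.linalg.norm(p-np.roll(p,1,0),axis=1).round(3))
print(ground(c,322,187,.045))
for l in spotter.trace("bearing","wrist")[:2]: print(l["p"],l["rect"])
i=camera("wrist")
for z,q in ((.045,[.53,.12]),): print(proj(c,[*q,z]))
E
```

```text
[0.5293 0.1177] [0.134 0.133 0.133 0.134]
[0.53953153 0.12147959]
0.7 [289.6, 147.4, 67.0, 75.3]
0.65 [480.5, 250.6, 65.4, 70.2]
[316.3801324 195.8164727]
```

```bash
python3 -m inch '[[[9,7,-20],[0,0,0],1],[[0,0,-35],[0,0,0],1],[[0,0,-35],[0,0,0],1],[[0,0,-20],[0,0,0],1],[[0,0,-15],[0,0,0],1],[[0,0,-10],[0,0,0],1],[[0,0,-7],[0,0,0],1],[[0,0,0],[0,0,0],1],[[0,0,0],[0,0,0],-1],[[0,0,0],[0,0,0],-1],[[0,0,0],[0,0,0],-1],[[0,0,0],[0,0,0],-1],[[0,0,0],[0,0,0],-1],[[0,0,0],[0,0,0],-1],[[0,0,0],[0,0,0],-1]]'
```

```text
time_s: 11.87
position: [0.5395, 0.1229, -0.0128]
tcp_rot: [0.0, 0.938, 0.345, 0.002]
force: [-0.8, 0.9, 6.0]
finger_gap: 0.0575
```

Gripped (57.5 mm). Lifting and going to tray_bearing, about (0.501, -0.4005).

```bash
python3 -m inch '[[[0,0,15],[0,0,0],-1],[[0,0,30],[0,0,0],-1],[[0,0,35],[0,0,0],-1],[[0,0,35],[0,0,0],-1],[[0,0,15],[0,0,0],-1],[[0,0,0],[0,0,0],-1]]'; python3 -m inch '[[[-3,-37,0],[0,0,0],-1],[[-3,-37,0],[0,0,0],-1],[[-3,-37,0],[0,0,0],-1],[[-3,-37,0],[0,0,0],-1],[[-3,-37,0],[0,0,0],-1],[[-3,-37,0],[0,0,0],-1],[[-3,-37,0],[0,0,0],-1],[[-3,-37,0],[0,0,0],-1],[[-3,-37,0],[0,0,0],-1],[[-3,-37,0],[0,0,0],-1],[[-3,-37,0],[0,0,0],-1],[[-3,-37,0],[0,0,0],-1],[[-1,-37,0],[0,0,0],-1],[[0,-37,0],[0,0,0],-1],[[0,-5,0],[0,0,0],-1],[[0,0,0],[0,0,0],-1],[[0,0,0],[0,0,0],-1]]'
python3 look.py w7.png bearing tray_bearing
```

```text
time_s: 12.37
position: [0.5406, 0.1229, 0.1197]
tcp_rot: [0.001, 0.938, 0.346, 0.004]
force: [1.5, 0.2, -4.7]
finger_gap: 0.0574
time_s: 13.78
position: [0.4994, -0.3991, 0.1118]
tcp_rot: [-0.003, 0.939, 0.345, -0.001]
force: [-0.7, 0.9, -6.6]
finger_gap: 0.0581
13.8333 [ 0.4998 -0.3986  0.1124] [ 0.65 -0.76 -0.  ] gap 0.0579 cam [ 0.56  -0.348  0.281]
bearing 0.63 [319. 253.] [ 0.4474 -0.4408]
tray_bearing 0.87 [323. 188.] [ 0.5029 -0.3987]
```

View pics/w7.png

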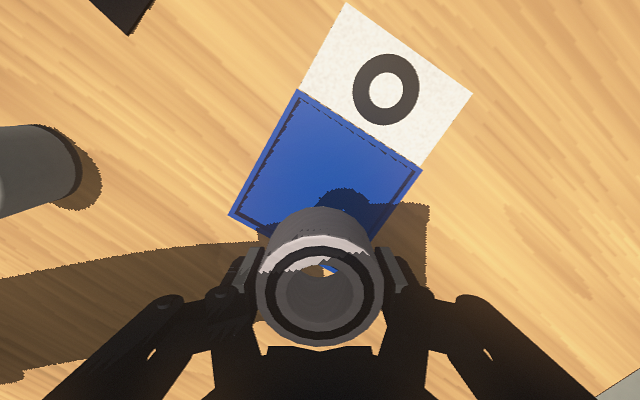

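The bearing is held, with its top ring at about (320,290). The tray is empty below it.

```bash
python3 - <<'E'
from h import *
c=get_calibration("wrist")
print([ground(c,320,r,.170).round(4) for r in (286,290,294)])
for dx in (0,.03): print([proj(c,[.4998+dx*.755*k,-.3986+dx*.655*k,.170]).round(0) for k in (-1,1)])
E
python3 -m inch '[[[1,-1,-35],[0,0,0],-1],[[0,0,-35],[0,0,0],-1],[[0,0,-30],[0,0,0],-1],[[0,0,-12],[0,0,0],-1],[[0,0,-5],[0,0,0],-1],[[0,0,-3],[0,0,0],-1],[[0,0,0],[0,0,0],-1],[[0,0,0],[0,0,0],-1]]'
```

```text
[array([ 0.5026, -0.3963]), array([ 0.5011, -0.3976]), array([ 0.4995, -0.399 ])]
[array([320., 293.]), array([320., 293.])]
[array([320., 346.]), array([319., 232.])]
time_s: 14.6
position: [0.5035, -0.4027, -0.0022]
tcp_rot: [0.002, 0.938, 0.346, 0.001]
force: [0.1, -0.9, -6.9]
finger_gap: 0.0577
```

```bash
python3 -m inch '[[[0,0,-3],[0,0,0],-1],[[0,0,-2],[0,0,0],-1],[[0,0,-1],[0,0,0],-1],[[0,0,0],[0,0,0],-1],[[0,0,0],[0,0,0],-1]]';python3 -m inch '[[[0,0,-1],[0,0,0],-1],[[0,0,0],[0,0,0],-1],[[0,0,0],[0,0,0],-1]]'; python3 -m inch '[[[0,0,-1],[0,0,0],-1],[[0,0,0],[0,0,0],-1],[[0,0,0],[0,0,0],-1]]'
```

```text
time_s: 15.02
position: [0.5018, -0.4015, -0.0109]
tcp_rot: [-0.0, 0.938, 0.345, -0.0]
force: [-0.6, 0.0, -6.3]
finger_gap: 0.0581
time_s: 15.27
position: [0.5019, -0.4014, -0.012]
tcp_rot: [-0.0, 0.938, 0.346, -0.0]
force: [-0.7, 0.3, -6.0]
finger_gap: 0.0577
time_s: 15.52
position: [0.5021, -0.4017, -0.0127]
tcp_rot: [0.0, 0.938, 0.346, 0.0]
force: [1.3, -0.3, -4.9]
finger_gap: 0.0579
```

```bash
python3 -m inch '[[[0,0,-1],[0,0,0],-1],[[0,0,0],[0,0,0],-1],[[0,0,0],[0,0,0],-1]]'; python3 -m inch '[[[0,0,-1],[0,0,0],-1],[[0,0,0],[0,0,0],-1],[[0,0,0],[0,0,0],-1]]'
```

```text
time_s: 15.77
position: [0.502, -0.4017, -0.0128]
tcp_rot: [0.0, 0.938, 0.346, -0.0]
force: [-4.6, 2.4, 3.9]
finger_gap: 0.0579
time_s: 16.02
position: [0.502, -0.4018, -0.0128]
tcp_rot: [-0.0, 0.938, 0.346, -0.0]
force: [-7.2, 4.8, 9.4]
finger_gap: 0.0579
```

Contact made. Releasing, rising and checking.

```bash
python3 -m inch '[[[0,0,0],[0,0,0],1],[[0,0,0],[0,0,0],1],[[0,0,0],[0,0,0],1],[[0,0,0],[0,0,0],1],[[0,0,0],[0,0,0],1],[[0,0,20],[0,0,0],1],[[0,0,40],[0,0,0],1],[[0,0,40],[0,0,0],1],[[0,0,40],[0,0,0],1],[[0,0,0],[0,0,0],1],[[0,0,0],[0,0,0],1]]'
python3 look.py w8.png bearing tray_bearing
python3 -m inch '[[[-2,39,0],[0,0,0],1],[[-2,39,0],[0,0,0],1],[[-2,39,0],[0,0,0],1],[[-2,39,0],[0,0,0],1],[[-2,39,0],[0,0,0],1],[[-2,39,0],[0,0,0],1],[[-2,39,0],[0,0,0],1],[[-2,39,0],[0,0,0],1],[[-2,39,0],[0,0,0],1],[[-2,39,0],[0,0,0],1],[[-2,39,0],[0,0,0],1],[[-2,39,0],[0,0,0],1],[[-2,39,0],[0,0,0],1],[[-2,39,0],[0,0,0],1],[[-2,39,0],[0,0,0],1],[[-2,39,0],[0,0,0],1],[[-2,39,0],[0,0,0],1],[[-2,39,0],[0,0,0],1],[[-2,39,0],[0,0,0],1],[[-2,39,0],[0,0,0],1]]'
python3 -m inch '[[[0,10,0],[0,0,0],1],[[0,0,0],[0,0,0],1],[[0,0,0],[0,0,0],1]]'
python3 look.py w9.png housing tray_mount
```

```text
time_s: 16.93
position: [0.504, -0.4034, 0.1297]
tcp_rot: [0.004, 0.938, 0.346, 0.002]
force: [0.8, 0.3, -0.8]
finger_gap: 0.0854
16.9833 [ 0.5025 -0.402   0.1265] [ 0.65 -0.76  0.  ] gap 0.0854 cam [ 0.562 -0.351  0.299]
bearing 0.94 [317. 186.] [ 0.5046 -0.3999]
tray_bearing 0.77 [315. 182.] [ 0.5055 -0.3967]
time_s: 18.75
position: [0.4601, 0.3796, 0.1222]
tcp_rot: [0.001, 0.938, 0.346, -0.002]
force: [1.4, -0.7, 0.0]
finger_gap: 0.0853
time_s: 19.0
position: [0.4609, 0.3877, 0.1229]
tcp_rot: [0.001, 0.938, 0.346, -0.002]
force: [0.4, 0.1, -1.0]
finger_gap: 0.0854
19.05 [0.4612 0.3871 0.1233] [ 0.65 -0.76  0.  ] gap 0.0857 cam [0.521 0.44  0.292]
housing 0.97 [201.  67.] [0.4779 0.5435]
housing 0.68 [324. 181.] [0.4695 0.3907]
```

View pics/w9.png

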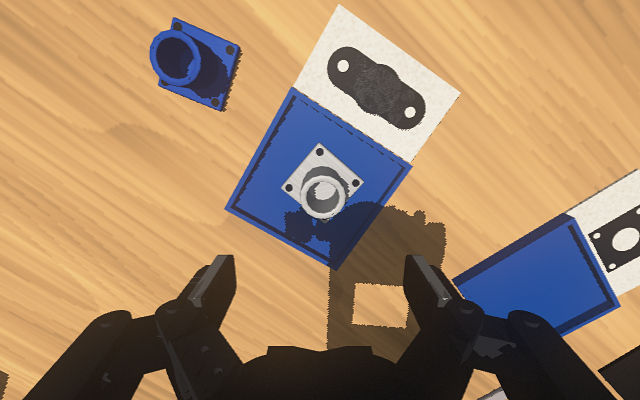

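The housing (aluminium) has its flange at (322,183) and neck top at about (323,195). The blue decoy is at (195,65) and I'll ignore it. The tray's corners are at (293,88), (412,165), (337,269), (226,209).

```bash
python3 - <<'E'
from h import *
c=get_calibration("wrist")
p=np.array([ground(c,u,v,.015) for u,v in [(293,88),(412,165),(337,269),(226,209)]]); print(p.round(3),p.mean(0).round(4),np.linalg.norm(p-np.roll(p,1,0),axis=1).round(3))
print(ground(c,323,195,.055), [ground(c,u,v,.013).round(4) for u,v in ((320,152),(356,183),(289,188))])
E
```

```text
[[0.52  0.468]
 [0.54  0.337]
 [0.407 0.316]
 [0.386 0.448]] [0.4632 0.3922] [0.135 0.133 0.134 0.133]
[0.46982871 0.39059094] [array([0.4916, 0.4123]), array([0.4913, 0.3652]), array([0.4442, 0.4128])]
```

```bash
python3 -m inch '[[[8,3,-20],[0,0,0],1],[[0,0,-35],[0,0,0],1],[[0,0,-35],[0,0,0],1],[[0,0,-20],[0,0,0],1],[[0,0,-15],[0,0,0],1],[[0,0,-8],[0,0,0],1],[[0,0,0],[0,0,0],1],[[0,0,0],[0,0,0],-1],[[0,0,0],[0,0,0],-1],[[0,0,0],[0,0,0],-1],[[0,0,0],[0,0,0],-1],[[0,0,0],[0,0,0],-1],[[0,0,0],[0,0,0],-1],[[0,0,0],[0,0,0],-1],[[0,0,0],[0,0,0],-1]]'
```

```text
time_s: 20.4
position: [0.4712, 0.3924, -0.0058]
tcp_rot: [-0.0, 0.938, 0.346, 0.001]
force: [-0.5, -0.7, 5.7]
finger_gap: 0.0389
```

```bash
python3 -m inch '[[[0,0,0],[0,0,0],-1],[[0,0,15],[0,0,0],-1],[[0,0,30],[0,0,0],-1],[[0,0,35],[0,0,0],-1],[[0,0,35],[0,0,0],-1],[[0,0,10],[0,0,0],-1],[[7,-34,0],[0,0,0],-1],[[7,-34,0],[0,0,0],-1],[[7,-34,0],[0,0,0],-1],[[7,-34,0],[0,0,0],-1],[[7,-34,0],[0,0,0],-1],[[7,-34,0],[0,0,0],-1],[[7,-34,0],[0,0,0],-1],[[7,-34,0],[0,0,0],-1],[[2,-2,0],[0,0,0],-1],[[0,0,0],[0,0,0],-1],[[0,0,0],[0,0,0],-1]]'
python3 look.py w10.png housing tray_housing
```

```text
time_s: 21.82
position: [0.5273, 0.1177, 0.1161]
tcp_rot: [-0.0, 0.939, 0.345, -0.001]
force: [-0.5, 0.2, -1.7]
finger_gap: 0.0387
21.8667 [0.5272 0.1182 0.1162] [ 0.65 -0.76 -0.  ] gap 0.0387 cam [0.587 0.169 0.285]
housing 0.55 [321. 254.] [0.4743 0.0714]
tray_housing 0.97 [320. 189.] [0.5273 0.1189]
```

View pics/w10.png

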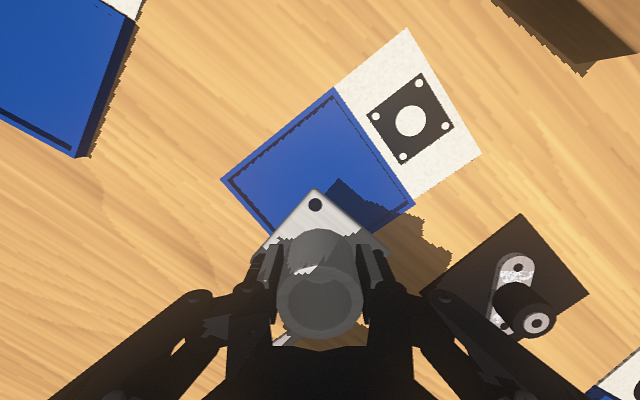

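The housing is held upright, neck top at (320,305). Lowering it into the housing-card tray.

```bash
python3 -m inch '[[[1,-1,-35],[0,0,0],-1],[[0,0,-35],[0,0,0],-1],[[0,0,-30],[0,0,0],-1],[[0,0,-10],[0,0,0],-1],[[0,0,-4],[0,0,0],-1],[[0,0,-2],[0,0,0],-1],[[0,0,-2],[0,0,0],-1],[[0,0,0],[0,0,0],-1],[[0,0,0],[0,0,0],-1]]';python3 -m inch '[[[0,0,-2],[0,0,0],-1],[[0,0,0],[0,0,0],-1],[[0,0,0],[0,0,0],-1]]'; python3 -m inch '[[[0,0,-1],[0,0,0],-1],[[0,0,0],[0,0,0],-1],[[0,0,0],[0,0,0],-1]]'
```

```text
time_s: 22.72
position: [0.5305, 0.1168, 0.001]
tcp_rot: [0.0, 0.938, 0.346, 0.002]
force: [0.4, -0.1, -2.6]
finger_gap: 0.0389
time_s: 22.97
position: [0.5291, 0.1165, -0.0025]
tcp_rot: [0.0, 0.938, 0.345, 0.0]
force: [-0.1, -0.5, -2.2]
finger_gap: 0.0388
time_s: 23.22
position: [0.5288, 0.1165, -0.004]
tcp_rot: [-0.0, 0.938, 0.346, -0.0]
force: [-0.2, 0.1, -1.6]
finger_gap: 0.0393
```

```bash
python3 -m inch '[[[0,0,-1],[0,0,0],-1],[[0,0,0],[0,0,0],-1],[[0,0,0],[0,0,0],-1]]';python3 -m inch '[[[0,0,-1],[0,0,0],-1],[[0,0,0],[0,0,0],-1],[[0,0,0],[0,0,0],-1]]'; python3 -m inch '[[[0,0,-1],[0,0,0],-1],[[0,0,0],[0,0,0],-1],[[0,0,0],[0,0,0],-1]]'
```

```text
time_s: 23.47
position: [0.5288, 0.1165, -0.005]
tcp_rot: [-0.0, 0.938, 0.346, -0.0]
force: [-0.4, -0.3, -1.8]
finger_gap: 0.0391
time_s: 23.72
position: [0.5291, 0.1165, -0.0058]
tcp_rot: [0.0, 0.938, 0.346, 0.0]
force: [0.3, -0.5, -1.2]
finger_gap: 0.0388
time_s: 23.97
position: [0.5291, 0.1165, -0.0059]
tcp_rot: [0.0, 0.938, 0.346, -0.0]
force: [-3.3, -0.6, 4.2]
finger_gap: 0.0393
```

Contact. Release, rise, check, then go to the mount on the mat.

```bash
python3 -m inch '[[[0,0,0],[0,0,0],1],[[0,0,0],[0,0,0],1],[[0,0,0],[0,0,0],1],[[0,0,0],[0,0,0],1],[[0,0,0],[0,0,0],1],[[0,0,0],[0,0,0],1],[[0,0,20],[0,0,0],1],[[0,0,40],[0,0,0],1],[[0,0,40],[0,0,0],1],[[0,0,35],[0,0,0],1],[[0,0,0],[0,0,0],1],[[0,0,0],[0,0,0],1]]'
python3 look.py w11.png housing tray_housing
python3 -m inch '[[[6,-34,0],[0,0,0],1],[[6,-34,0],[0,0,0],1],[[6,-34,0],[0,0,0],1],[[6,-34,0],[0,0,0],1],[[6,-34,0],[0,0,0],1],[[6,-34,0],[0,0,0],1],[[6,-35,0],[0,0,0],1],[[0,0,0],[0,0,0],1],[[0,0,0],[0,0,0],1]]'
python3 look.py w12.png mount mat
```

```text
time_s: 24.97
position: [0.5311, 0.1168, 0.1315]
tcp_rot: [0.001, 0.938, 0.346, 0.003]
force: [0.1, -0.0, -1.4]
finger_gap: 0.0853
25.0167 [0.5293 0.1166 0.1289] [ 0.65 -0.76  0.  ] gap 0.0853 cam [0.59  0.168 0.301]
housing 0.91 [320. 194.] [0.527  0.1127]
tray_housing 0.51 [491. 285.] [ 0.5716 -0.1176]
time_s: 25.87
position: [0.5697, -0.1236, 0.1256]
tcp_rot: [-0.001, 0.939, 0.344, -0.002]
force: [0.1, 0.4, -0.1]
finger_gap: 0.0854
25.9167 [ 0.5696 -0.1224  0.1258] [ 0.65 -0.76 -0.  ] gap 0.0851 cam [ 0.63  -0.072  0.294]
```

```bash
python3 look.py w13.png mount bearing; python3 - <<'E'
from h import *
i=cv2.imread("pics/w13.png"); cv2.imwrite("pics/w13c.png",i[60:320,180:460])
E
```

```text
26.0667 [ 0.5702 -0.1211  0.1271] [ 0.65 -0.76 -0.  ] gap 0.0853 cam [ 0.63  -0.07   0.296]
mount 0.59 [320. 187.] [ 0.5706 -0.1199]
bearing 0.71 [238. 345.] [ 0.3492 -0.1739]
```

View pics/w13c.png

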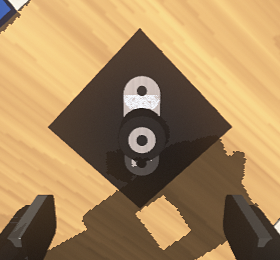

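The mount stands upright in the middle of the mat (crop pixel (142,140)), right under the jaws. Descend and grip.

```bash
python3 -m inch '[[[1,-1,-35],[0,0,0],1],[[0,0,-35],[0,0,0],1],[[0,0,-30],[0,0,0],1],[[0,0,-18],[0,0,0],1],[[0,0,-12],[0,0,0],1],[[0,0,-6],[0,0,0],1],[[0,0,0],[0,0,0],1],[[0,0,0],[0,0,0],-1],[[0,0,0],[0,0,0],-1],[[0,0,0],[0,0,0],-1],[[0,0,0],[0,0,0],-1],[[0,0,0],[0,0,0],-1],[[0,0,0],[0,0,0],-1],[[0,0,0],[0,0,0],-1],[[0,0,0],[0,0,0],-1]]'
```

```text
time_s: 27.42
position: [0.5734, -0.1239, -0.0059]
tcp_rot: [0.001, 0.938, 0.345, 0.001]
force: [-1.2, 0.9, 6.0]
finger_gap: 0.0423
```

```bash
python3 -m inch '[[[0,0,15],[0,0,0],-1],[[0,0,30],[0,0,0],-1],[[0,0,35],[0,0,0],-1],[[0,0,35],[0,0,0],-1],[[0,0,15],[0,0,0],-1],[[0,0,0],[0,0,0],-1]]'; python3 -m inch '[[[-8,37,0],[0,0,0],-1],[[-8,37,0],[0,0,0],-1],[[-8,37,0],[0,0,0],-1],[[-8,37,0],[0,0,0],-1],[[-8,37,0],[0,0,0],-1],[[-8,37,0],[0,0,0],-1],[[-8,37,0],[0,0,0],-1],[[-8,37,0],[0,0,0],-1],[[-8,37,0],[0,0,0],-1],[[-8,37,0],[0,0,0],-1],[[-8,37,0],[0,0,0],-1],[[-8,37,0],[0,0,0],-1],[[-8,37,0],[0,0,0],-1],[[-6,32,0],[0,0,0],-1],[[0,0,0],[0,0,0],-1],[[0,0,0],[0,0,0],-1]]'
python3 look.py w14.png mount tray_mount
```

```text
time_s: 27.92
position: [0.5749, -0.1245, 0.1276]
tcp_rot: [0.003, 0.938, 0.346, 0.004]
force: [1.3, -1.3, -1.3]
finger_gap: 0.0423
time_s: 29.25
position: [0.4599, 0.3901, 0.1192]
tcp_rot: [0.001, 0.938, 0.347, -0.002]
force: [-0.6, -0.6, -2.3]
finger_gap: 0.0428
29.3 [0.4604 0.389  0.1194] [ 0.65 -0.76  0.  ] gap 0.0423 cam [0.52  0.442 0.288]
mount 0.89 [318. 243.] [0.414  0.3535]
```

View pics/w14.png

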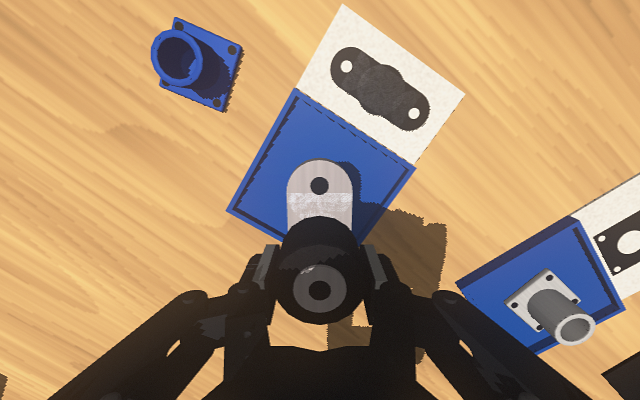

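The mount is held upright over its tray. The housing stands upright in the housing tray at (550,300). Lowering.

```bash
python3 -m inch '[[[1,2,-35],[0,0,0],-1],[[0,0,-35],[0,0,0],-1],[[0,0,-30],[0,0,0],-1],[[0,0,-10],[0,0,0],-1],[[0,0,-4],[0,0,0],-1],[[0,0,-2],[0,0,0],-1],[[0,0,-2],[0,0,0],-1],[[0,0,0],[0,0,0],-1],[[0,0,0],[0,0,0],-1]]';python3 -m inch '[[[0,0,-2],[0,0,0],-1],[[0,0,0],[0,0,0],-1],[[0,0,0],[0,0,0],-1]]'; python3 -m inch '[[[0,0,-2],[0,0,0],-1],[[0,0,0],[0,0,0],-1],[[0,0,0],[0,0,0],-1]]'
```

```text
time_s: 30.15
position: [0.4643, 0.3924, 0.0063]
tcp_rot: [-0.0, 0.938, 0.345, 0.002]
force: [-0.0, -0.1, -3.0]
finger_gap: 0.0425
time_s: 30.4
position: [0.463, 0.3917, 0.0025]
tcp_rot: [-0.0, 0.938, 0.346, 0.0]
force: [-0.1, -0.7, -3.4]
finger_gap: 0.0426
time_s: 30.65
position: [0.4627, 0.3914, -0.0001]
tcp_rot: [0.0, 0.938, 0.346, -0.0]
force: [0.9, -0.2, -2.8]
finger_gap: 0.0425
```

```bash
python3 -m inch '[[[0,0,-2],[0,0,0],-1],[[0,0,-2],[0,0,0],-1],[[0,0,0],[0,0,0],-1],[[0,0,0],[0,0,0],-1]]'; python3 -m inch '[[[0,0,-1],[0,0,0],-1],[[0,0,0],[0,0,0],-1],[[0,0,0],[0,0,0],-1]]';python3 -m inch '[[[0,0,-1],[0,0,0],-1],[[0,0,0],[0,0,0],-1],[[0,0,0],[0,0,0],-1]]'
```

```text
time_s: 30.98
position: [0.4627, 0.3913, -0.0042]
tcp_rot: [0.0, 0.938, 0.345, -0.0]
force: [-0.4, 0.4, -2.6]
finger_gap: 0.0424
time_s: 31.23
position: [0.463, 0.3916, -0.0048]
tcp_rot: [-0.0, 0.938, 0.346, 0.0]
force: [-0.1, -0.0, -2.0]
finger_gap: 0.0425
time_s: 31.48
position: [0.463, 0.3916, -0.0049]
tcp_rot: [0.0, 0.938, 0.346, -0.0]
force: [-3.2, -2.2, 6.0]
finger_gap: 0.0424
```

Contact. Release, rise, and check all three. The arm then moves back out of the top view.

```bash
python3 -m inch '[[[0,0,0],[0,0,0],1],[[0,0,0],[0,0,0],1],[[0,0,0],[0,0,0],1],[[0,0,0],[0,0,0],1],[[0,0,0],[0,0,0],1],[[0,0,0],[0,0,0],1],[[0,0,20],[0,0,0],1],[[0,0,40],[0,0,0],1],[[0,0,40],[0,0,0],1],[[0,0,40],[0,0,0],1],[[0,0,40],[0,0,0],1],[[0,0,0],[0,0,0],1],[[0,0,0],[0,0,0],1]]'
python3 look.py w15.png mount tray_mount
python3 -m inch '[[[-15,35,0],[0,0,0],1],[[-15,35,0],[0,0,0],1],[[-15,35,0],[0,0,0],1],[[-15,35,0],[0,0,0],1],[[-15,35,0],[0,0,0],1],[[-15,35,0],[0,0,0],1],[[-15,35,0],[0,0,0],1],[[-15,35,0],[0,0,0],1],[[0,0,0],[0,0,0],1],[[0,0,0],[0,0,0],1]]'
python3 - <<'E'
from h import *
c=get_calibration("top"); i=camera("top")
for l in ["bearing","housing","mount","mat","oil_filter","carton","wrench"]:
    for r in spotter.spot_point(l,"top")[:2]: print(l,round(r["p"],2),np.round(r["location"]),np.round(ground(c,*r["location"],0.005),3))
save(cv2.resize(i[80:290,150:510],None,fx=2,fy=2),"t3.png")
E
```

```text
time_s: 32.57
position: [0.4649, 0.3929, 0.1786]
tcp_rot: [-0.001, 0.938, 0.346, 0.004]
force: [0.6, 0.3, -0.7]
finger_gap: 0.0853
32.6167 [0.4634 0.3918 0.1754] [ 0.65 -0.76  0.  ] gap 0.0857 cam [0.523 0.444 0.348]
mount 0.61 [319. 181.] [0.4621 0.3922]
time_s: 33.55
position: [0.3408, 0.6719, 0.17]
tcp_rot: [0.002, 0.938, 0.347, -0.002]
force: [0.3, -0.8, -0.7]
finger_gap: 0.0855
bearing 0.87 [471. 210.] [ 0.501 -0.399]
bearing 0.26 [385. 187.] [ 0.568 -0.124]
housing 0.76 [175. 218.] [0.464 0.534]
housing 0.64 [309. 200.] [0.524 0.116]
mount 0.59 [218. 220.] [0.458 0.402]
mat 0.89 [382. 185.] [ 0.575 -0.114]
oil_filter 0.97 [403. 255.] [ 0.357 -0.183]
oil_filter 0.74 [466. 208.] [ 0.506 -0.384]
carton 0.64 [320. 113.] [0.803 0.085]
wrench 0.6 [337. 248.] [0.373 0.025]
wrench 0.53 [307. 199.] [0.527 0.122]
```

View pics/t3.png

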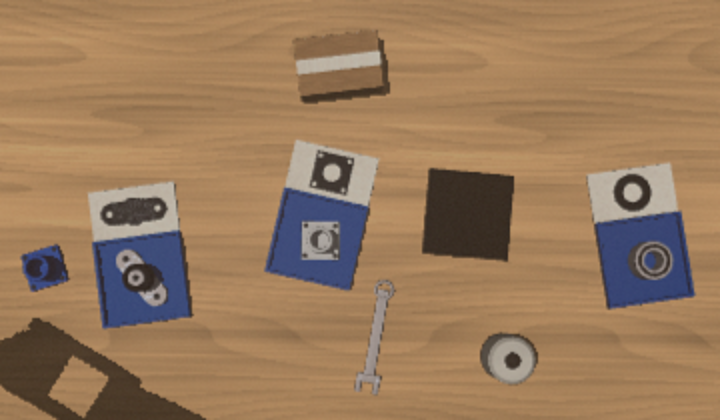

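All three parts stand upright in the trays with matching cards, the mat at (468,215) is empty, and the bystanders are where they were. The bearing looks off-centre only because of parallax on its raised top. Handing in.

```bash
python3 -c "
from plant import ctrl
print(ctrl.close_job())"
```

```text
the job is handed in; nothing more can be done
None
```

The job is handed in: the bearing, housing and mount each stand upright in the tray whose card shows them, and the mat is empty. I parked the mount on the mat, then moved the bearing, then the housing, and last the mount. Each part was lowered until the wrist force showed contact before release. The clock read about 34 s of the 128 s allowed.

**Final checks:** the parts measured about 2–5 mm from their tray centres in close wrist views, against the 15 mm limit. The last top picture put the mount about 11 mm off; I trusted the wrist view. The top picture showed the oil filter, carton and wrench within about 10 mm of their first measurements, which is the spotter's own scatter.

**What disagreed or failed:**
- **Fingertip position:** in the wrist pictures the fingertips sat about 28 mm behind the reported TCP when shut and 41 mm when open. The description puts them 11 mm ahead. The first grasp therefore closed on air above the mount without disturbing it. I worked from the measured offset afterwards.
- **Spotter errors:** it missed the mount once on the mat, and gave the blue look-alike as the housing and a few other wrong hits. I settled these from the pictures.

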